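# Turn the upside-down craft stamp over onto its ink pad

### The arm

A 6-joint arm with a two-finger parallel gripper is mounted at the origin on the work surface. World frame = base frame: x ahead of the robot, y to its left, z up, the work surface at z = 0. Lengths are in mm, angles in rad, forces in N, time in s.
With the tool pointing down it reaches from about 275 to 750 mm from the base axis. Payload 10.2 kg.
Tool frame: the origin (TCP) lies at the very end of the fingers, on their centre line; the grasp point (between the pads) lies behind it (manip.grip_depth is the z of the grasp point in the tool frame, in mm); z points along the fingers, y is the line along which they close (so a half turn about z gives the same grasp; the last joint's range is limited). The gripper opens to 88 mm and grips with 3 to 60 N. Pads are 18 mm wide; open, the fingers measure 123 mm over their backs; the gripper's body (75 mm by 187 mm) begins 45 mm behind the grasp point.
Start: joints at [0.981, 0.313, 1.498, -0, 1.331, -0.223], TCP at [188.294, 490.078, 238.72] pointing down, gripper open.
Joint ranges: [-2.94, 2.94], [-0.97, 2.17], [0.19, 2.56], [-1.23, 4.37], [0.02, 3.11], [-2.88, 2.88]. Speed limits (rad/s): [2.39, 2.39, 3.01, 3.14, 3.14, 3.14].

### API

Orientations are given as [roll, pitch, yaw] about the fixed x, y, z axes, in that order (R = Rz(yaw) Ry(pitch) Rx(roll)).
In Python, from bench import readout, viewer, manip gives the robot as it stands. The module is installed in compiled form; this text tells all that it offers.
- The arm moves only by the tool drive_tool, never from a script. Its argument "targets" is a list of rows, each an object of numbers: "wx", "wy", "wz": the turn, a rotation vector about the tool's x, y, z in units of 5 degrees (1.0 is 5 degrees); "dx", "dy", "dz": the shift along the tool's x, y, z in units of 50 mm (1.0 is 50 mm); "fingers": the opening, from -1 (shut) to 1 (fully open), so that 0 is half open. A call has 1 to 5 rows; each row is the pose to reach, as a shift and turn from the pose commanded when the call began, along the tool's axes at that moment; what a row does not reach only later rows make up. A row lasts 1/10 s, in which the tool goes at most 50 mm and 8.59 degrees, less where a joint would pass 70% of its speed; a pose out of reach is approached as far as the arm can. A call with a gripper value outside its range is refused whole. The fingers move at their own pace and stop on an object; "newtons" is the grip in N (left out, the last holds). Time passes only in rows, so rows that repeat a pose let the fingers close. It gives the time, the measured TCP pose, the force, the opening and the grip force at its end, in the units of the state.
- readout.read_state(): the state, without advancing time (a new reading comes with each control period).
- viewer.get_image(name): name is "side" or "top"; returns the picture (384x512x3 uint8, red, green, blue); there is no depth.
- viewer.calibration(name): a dict with "fx", "fy", "cx", "cy" (pixels), "rvec" (rotation vector, rad) and "tvec" (3), from world to camera coordinates, as OpenCV has them. Camera axes: x right, y down, z forward; pixel columns grow to the right and rows downward; lengths in mm; the calibration is good to about 2 mm. A picture is of the moment at which its call begins. calibration takes no time and is no camera call.
- manip.sign_off(): hands the job in; it is judged then, once.
The state is a dict: "time": time; "qpos": joint angles; "qvel": joint speeds; "effort": joint torques, N m; "tool_pos": TCP position; "tcp_rot": TCP orientation; "force": force on the tool from outside, world axes, zero at the start; "ft_torque": the same for the moment, N m; "grip_width": finger opening in mm; "finger_force": force on a finger pad.
Only numpy, scipy, OpenCV 4.12 (cv2) and the standard library are available. Lean on these libraries where they do the work, as an engineer would, in place of code of your own. Each camera call takes 0.05 s, during which the arm holds its last target. There are 200 camera calls.

### The job

One of the two wooden craft stamps was left upside down with its red rubber face showing: turn it over and set it gently, rubber down, on the blue foam of the open ink pad, lying flat with all of its rubber on the foam inside the tin rim. Then let go of it, and leave the other stamp and the glue stick as they stand.

Things in the scene. Friction and masses are not known exactly. Their poses are not given: they have to be found in the camera images.
- stamp: Stamp to turn over: wooden block 54 (x) x 46 (y) x 34 mm (z 0 to 34) with a red rubber plate 50 x 42 x 4 mm on one face (z 34 to 38). Origin: centre of the bare wooden back (yellow flower). z points out through the rubber: up at the start, down at the end. About 75 g, any yaw. It stands steadily on its sides; on a 46 x 34 mm end it is 54 mm tall, centre of the wood 27 mm up.
- stamp_rubber (a point): Centre of the outer surface of the stamp's red rubber, 38 mm from the body's origin along its z.
- inkpad: Open ink pad: a dark tin tray, outside 106 mm (its x) by 116 mm (its y), fixed to the table, with blue foam 100 x 110 mm inside. Origin at the centre of its underside, on the table, z up. The foam's top is 8 mm above the origin and firm; the 3 mm thick tin rim around it stands 13 mm above the origin.
- other_stamp: A stamp of the same shape and size (54 x 46 mm, 38 mm high) already the right way up, rubber down, showing plain wood with a yellow flower. Origin at the centre of its underside, z up. Leave it alone.
- craft_box: Bystander: a divided wooden box of paper shapes on a red base, 150 mm (its x) by 170 mm (its y), 46 mm high, fixed. Origin at the centre of its underside. It may trade places with the ink pad.
- glue_stick: Bystander: an upright glue stick, white and blue, 29 mm diameter, 96 mm tall, loose (about 40 g). Origin at the centre of its underside. Leave it standing.
Things that resemble listed ones, but are neither listed nor needed, are in the scene too. Leave any green or turquoise look-alike of the stamp alone.

How it is judged:
By the outcome, as a careful person would: the job done as asked, in the order asked, and still so for the second after the job is handed in, with the robot touching nothing.
It also fails if it takes over 64 s, if anything falls off the work surface, if the arm or the gripper's body presses on something with over 40 N, if the wrist force passes 120 N, or if a joint passes its speed limit or range.

## Working session

There is one attempt and no reset: what is moved stays moved. The work goes in short steps, Python scripts to look and compute and a tool call to move; the robot and the scene stay as the last step left them, time stands still between calls to the robot, and variables do not carry over. Pictures are saved under pics/ and viewed, at most 10 in all, crops included, and the job is handed in when it is done.

Besides the shell and the picture viewer there is one more tool, called as name(argument=value, ...) on one line, values as JSON. drive_tool: Moves the arm, as the interface text tells. Its arguments: {"type":"object","properties":{"targets":{"type":"array","items":{"type":"object","properties":{"wx":{"type":"number"},"wy":{"type":"number"},"wz":{"type":"number"},"dx":{"type":"number"},"dy":{"type":"number"},"dz":{"type":"number"},"fingers":{"type":"number"}}}},"newtons":{"type":"number"}},"required":["targets"]}

```bash
mkdir -p pics; python3 - <<'E'
from bench import readout, viewer, manip
import cv2
for n in("top","side"):
    im=viewer.get_image(n); cv2.imwrite(f"pics/{n}0.png",im[:,:,::-1]); print(n,viewer.calibration(n))
print(manip.grip_depth, readout.read_state())
E
```

```text
top {'fx': 490.59566895453435, 'fy': 490.59566895453435, 'cx': 250.9927591461515, 'cy': 199.96509356727486, 'rvec': array([ 2.10661946, -2.1593577 ,  0.20446958]), 'tvec': array([ -19.57147535,  574.55183098, 1198.159133  ])}
side {'fx': 434.8537001860071, 'fy': 434.8537001860071, 'cx': 255.0230510261512, 'cy': 195.895790961201, 'rvec': array([ 2.07385619, -0.1083879 ,  0.03573517]), 'tvec': array([-571.19741812,   80.81224389, 1144.06387917])}
-18.700000000000003 {'time': 0.1, 'qpos': array([ 9.80606512e-01,  3.13382205e-01,  1.49833545e+00,  1.08459808e-05,
        1.33097719e+00, -2.23363568e-01]), 'qvel': array([ 0.00055074, -0.00213201, -0.00202128,  0.00232548,  0.00150649,
       -0.00031797]), 'effort': array([ 7.50841009e-04, -4.02818263e+01, -2.52641612e+01,  6.94125588e-02,
        3.42893950e-02, -8.04730098e-05]), 'tool_pos': array([188.16699459, 489.89967297, 238.23401244]), 'tcp_rot': array([-3.14052018e+00, -2.54417997e-04,  2.77476369e+00]), 'force': array([-0.23612039, -0.06221122,  0.47938936]), 'ft_torque': array([-0.02207063,  0.03937254, -0.01127637]), 'finger_force': 0.0, 'grip_width': 88.72897838995453}
```

View pics/top0.png

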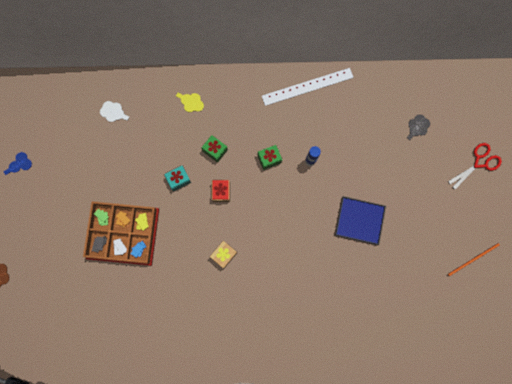

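View pics/side0.png

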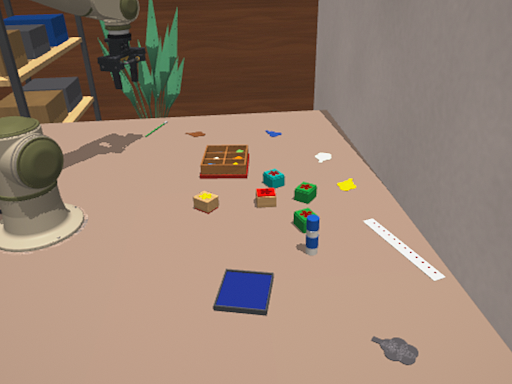

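Candidates in the top view are red at (221,190), turquoise (177,178), green (214,148) and (269,157), and the plain yellow-flower stamp (223,255). The red one on a wooden block, side view (266,197), fits the description; the crop will confirm it. The pad is at top (361,221) and the glue stick at top (313,156).

```bash
cat > h.py <<'E'
import numpy as np, cv2
from bench import viewer
def cal(n):
    c=viewer.calibration(n); return np.array([[c['fx'],0,c['cx']],[0,c['fy'],c['cy']],[0,0,1]]),cv2.Rodrigues(c['rvec'])[0],c['tvec']
def ray(n,p):
    K,R,t=cal(n); return -R.T@t, R.T@np.linalg.inv(K)@np.array([p[0],p[1],1.])
def atz(n,p,z):
    o,d=ray(n,p); return o+d*(z-o[2])/d[2]
def tri(p,q):
    P=[K@np.c_[R,t] for K,R,t in(cal("top"),cal("side"))]
    X=cv2.triangulatePoints(*P,np.array(p,float),np.array(q,float)).ravel(); return X[:3]/X[3]
def proj(n,X):
    K,R,t=cal(n); return cv2.projectPoints(np.array(X,float).reshape(-1,1,3),R,t,K,None)[0].reshape(-1,2)
def blob(im,lo,hi,roi,name=""):
    x0,y0,x1,y1=roi; m=cv2.inRange(cv2.cvtColor(np.ascontiguousarray(im[y0:y1,x0:x1]),cv2.COLOR_BGR2HSV),lo,hi)
    m=cv2.morphologyEx(m,cv2.MORPH_CLOSE,np.ones((3,3)))
    n,l,s,c=cv2.connectedComponentsWithStats(m); k=1+np.argmax(s[1:,4])
    h=max(cv2.findContours((l==k).astype(np.uint8),0,1)[0],key=cv2.contourArea)+np.array([x0,y0])
    return c[k]+[x0,y0],s[k,4],cv2.boxPoints(cv2.minAreaRect(h)),h
E
python3 - <<'E'
from h import *
T=cv2.imread("pics/top0.png");S=cv2.imread("pics/side0.png")
a=cv2.resize(T[160:222,180:260],None,fx=5,fy=5,interpolation=2);b=cv2.resize(S[170:232,230:310],None,fx=5,fy=5,interpolation=2)
cv2.imwrite("pics/crop.png",np.hstack([a,b]))
for nm,lo,hi,rt,rs,z in(("red",(0,190,90),(6,255,255),(205,172,240,208),(250,182,282,210),38),("foam",(110,120,60),(130,255,255),(325,185,400,255),(205,260,285,320),8)):
    c,A,bx,h=blob(T,lo,hi,rt); c2,A2,bx2,h2=blob(S,lo,hi,rs)
    print(nm,c,A,c2,A2,"tri",tri(c,c2).round(1),"atz",atz("top",c,z).round(1),atz("side",c2,z).round(1))
    P=np.array([atz("top",p,z)[:2] for p in bx]);print(P.round(1).tolist(),[np.round((np.linalg.norm(P[i]-P[i-1]),np.degrees(np.arctan2(*(P[i]-P[i-1])[::-1]))),1).tolist() for i in range(4)])
E
```

```text
red [219.84090909 189.4469697 ] 264 [265.33333333 192.01515152] 132 tri [606.9  45.9  36.1] atz [605.9  45.8  38. ] [607.2  42.6  38. ]
[[628.7, 63.2], [627.8, 26.9], [583.0, 27.7], [583.8, 63.7]] [[44.8, -0.7], [36.3, -91.3], [44.8, 179.0], [36.0, 88.6]]
foam [360.3900848  220.08806262] 1533 [244.39550425 289.83414338] 1646 tri [ 521.6 -319.8    9.1] atz [ 521.3 -320.1    8. ] [ 522.3 -318.4    8. ]
[[485.5, -254.8], [582.0, -279.6], [557.4, -386.6], [461.5, -360.4]] [[108.3, 77.2], [99.6, -14.5], [109.8, -102.9], [99.4, 164.7]]
```

View pics/crop.png

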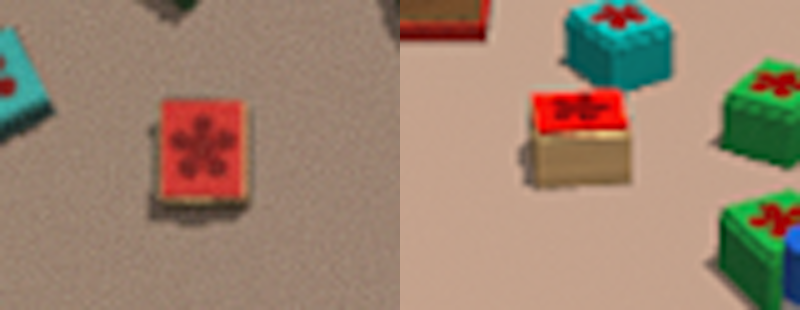

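The crop confirms it. The target is the plain wooden block with red rubber on top, top (221,190) and side (266,197). The others are turquoise or green bodies. Triangulated heights of 36 mm (expected 38) and 9 mm for the foam (expected 8) agree with the text.

Plan:
1. Grip the 46 mm sides with the tool tilted towards the base.
2. Turn 90°, stand the stamp on its end on clear table, and regrip.
3. Turn another 90° and set it on the foam.

```bash
cat >> h.py <<'E'
from scipy.spatial.transform import Rotation as Ro
from bench import readout, manip
def pose():
    s=readout.read_state(); return np.array(s['tool_pos']),Ro.from_euler('xyz',s['tcp_rot']),s
def goal(g,az,tilt):
    "grasp point g, closing line lateral to azimuth az (deg), tool tilted outward by tilt (deg) -> deltas in move units"
    a,t=np.radians([az,tilt]); u=np.array([np.cos(a),np.sin(a),0]); v=np.array([-np.sin(a),np.cos(a),0])
    z=np.sin(t)*u-np.array([0,0,np.cos(t)]); R=np.c_[np.cross(v,z),v,z]; tcp=np.array(g,float)-manip.grip_depth*z
    p,r,s=pose(); d=r.inv().apply(tcp-p)/50; w=np.degrees((r.inv()*Ro.from_matrix(R)).as_rotvec())/5
    print("d",d.round(3),"w",w.round(3),"tcp",tcp.round(1)); return tcp,R
def where():
    p,r,s=pose(); M=r.as_matrix(); z=M[:,2]; print("t",round(s['time'],2),"grasp",(p+manip.grip_depth*z).round(1),"z",z.round(3),"y",M[:,1].round(3),"q",s['qpos'].round(2),"w",round(s['grip_width'],1),"ff",round(s['finger_force'],1),"F",s['force'].round(1))
E
python3 - <<'E'
from h import *
print("other",atz("top",(223,255),38).round(),"green",atz("top",(214,148),38).round(),"glue base",atz("side",(312,250),0).round(),"turq",atz("top",(177,178),38).round())
where(); goal((606.5,44.5,180),-1,0)
E
```

```text
other [437.  40.  38.] green [717.  60.  38.] glue base [ 692. -188.    0.] turq [639. 156.  38.]
t 0.1 grasp [188.2 489.9 256.9] z [-0.001 -0.001 -1.   ] y [ 0.359  0.933 -0.001] q [ 0.98  0.31  1.5   0.    1.33 -0.22] w 88.7 ff 0.0 F [-0.2 -0.1  0.5]
d [-11.005  -5.313   1.542] w [-0.012 -0.005 -4.004] tcp [606.5  44.5 161.3]
```

drive_tool(targets=[{"dx":-11,"dy":-5.3,"dz":1.2,"wz":-4,"fingers":1},{"dx":-11,"dy":-5.3,"dz":1.2,"wz":-4,"fingers":1},{"dx":-11,"dy":-5.3,"dz":1.2,"wz":-4,"fingers":1},{"dx":-11,"dy":-5.3,"dz":1.2,"wz":-4,"fingers":1},{"dx":-11,"dy":-5.3,"dz":1.2,"wz":-4,"fingers":1}])

```text
schema error: expected keys wx, wy, wz, dx, dy, dz, fingers
```

```bash
python3 -c "
from h import *
where(); goal((606.5,44.5,180),-1,0)"
```

```text
t 0.1 grasp [188.2 489.9 256.9] z [-0.001 -0.001 -1.   ] y [ 0.359  0.933 -0.001] q [ 0.98  0.31  1.5   0.    1.33 -0.22] w 88.7 ff 0.0 F [-0.2 -0.1  0.5]
d [-11.005  -5.313   1.542] w [-0.012 -0.005 -4.004] tcp [606.5  44.5 161.3]
```

All seven keys are required in each row.

drive_tool(targets=[{"dx":-11,"dy":-5.3,"dz":1.2,"wx":0,"wy":0,"wz":-4,"fingers":1},{"dx":-11,"dy":-5.3,"dz":1.2,"wx":0,"wy":0,"wz":-4,"fingers":1},{"dx":-11,"dy":-5.3,"dz":1.2,"wx":0,"wy":0,"wz":-4,"fingers":1},{"dx":-11,"dy":-5.3,"dz":1.2,"wx":0,"wy":0,"wz":-4,"fingers":1},{"dx":-11,"dy":-5.3,"dz":1.2,"wx":0,"wy":0,"wz":-4,"fingers":1}])

```text
time: 0.6
tool_pos: [351.9, 316.0, 215.2]
tcp_rot: [-3.142, -0.0, 3.124]
force: [-0.1, 1.3, 0.1]
grip_width: 88.0
finger_force: 0.0
```

```bash
python3 -c "
from h import *
where(); goal((606.5,44.5,180),-1,0)"
```

```text
t 0.6 grasp [351.9 316.  233.9] z [-0. -0. -1.] y [ 0.017  1.    -0.   ] q [ 0.48  0.22  1.68  0.    1.24 -1.07] w 88.0 ff 0.0 F [-0.1  1.3  0.1]
d [-5.185 -5.342  1.077] w [-0.001 -0.002  0.001] tcp [606.5  44.5 161.3]
```

drive_tool(targets=[{"dx":-5,"dy":-5.34,"dz":1.5,"wx":0,"wy":6,"wz":0,"fingers":1},{"dx":-5,"dy":-5.34,"dz":1.5,"wx":0,"wy":6,"wz":0,"fingers":1},{"dx":-5,"dy":-5.34,"dz":1.5,"wx":0,"wy":6,"wz":0,"fingers":1},{"dx":-5,"dy":-5.34,"dz":1.5,"wx":0,"wy":6,"wz":0,"fingers":1},{"dx":-5,"dy":-5.34,"dz":1.5,"wx":0,"wy":6,"wz":0,"fingers":1}])

```text
time: 1.1
tool_pos: [516.6, 133.7, 163.0]
tcp_rot: [3.141, -0.529, 3.123]
force: [1.1, 0.8, -0.3]
grip_width: 88.0
finger_force: 0.0
```

```bash
python3 -c "
from h import *
where(); goal((606.5,44.5,80),-1,-30); goal((606.5,44.5,23),-1,-30)"
```

```text
t 1.1 grasp [526.  133.5 179.2] z [-0.504  0.01  -0.863] y [0.019 1.    0.   ] q [ 0.02  0.69  1.2   0.02  1.78 -1.53] w 88.0 ff 0.0 F [ 1.1  0.8 -0.3]
d [-2.421 -1.749  0.884] w [ 0.012 -0.058 -0.016] tcp [597.2  44.7  63.8]
d [-2.996 -1.749  1.868] w [ 0.012 -0.058 -0.016] tcp [597.2  44.7   6.8]
```

drive_tool(targets=[{"dx":-2.42,"dy":-1.75,"dz":0.88,"wx":0,"wy":0,"wz":0,"fingers":1},{"dx":-2.42,"dy":-1.75,"dz":0.88,"wx":0,"wy":0,"wz":0,"fingers":1},{"dx":-2.42,"dy":-1.75,"dz":0.88,"wx":0,"wy":0,"wz":0,"fingers":1},{"dx":-2.42,"dy":-1.75,"dz":0.88,"wx":0,"wy":0,"wz":0,"fingers":1},{"dx":-2.42,"dy":-1.75,"dz":0.88,"wx":0,"wy":0,"wz":0,"fingers":1}])

```text
time: 1.6
tool_pos: [596.1, 46.6, 65.3]
tcp_rot: [3.141, -0.526, 3.123]
force: [-0.2, 0.7, 0.4]
grip_width: 88.1
finger_force: 0.0
```

```bash
python3 - <<'E'
from h import *
where(); goal((606.5,44.5,23),-1,-30)
S=viewer.get_image("side")[:,:,::-1];T=viewer.get_image("top")[:,:,::-1]
cv2.imwrite("pics/c2.png",np.hstack([cv2.resize(T[140:240,170:270],None,fx=4,fy=4,interpolation=2),cv2.resize(S[130:230,215:315],None,fx=4,fy=4,interpolation=2)]))
E
```

```text
t 1.6 grasp [605.5  46.4  81.5] z [-0.502  0.01  -0.865] y [0.019 1.    0.   ] q [-0.1   0.94  0.99 -0.04  1.73 -1.65] w 88.1 ff 0.0 F [-0.2  0.7  0.4]
d [-0.606 -0.039  1.002] w [ 0.013 -0.029 -0.013] tcp [597.2  44.7   6.8]
```

View pics/c2.png

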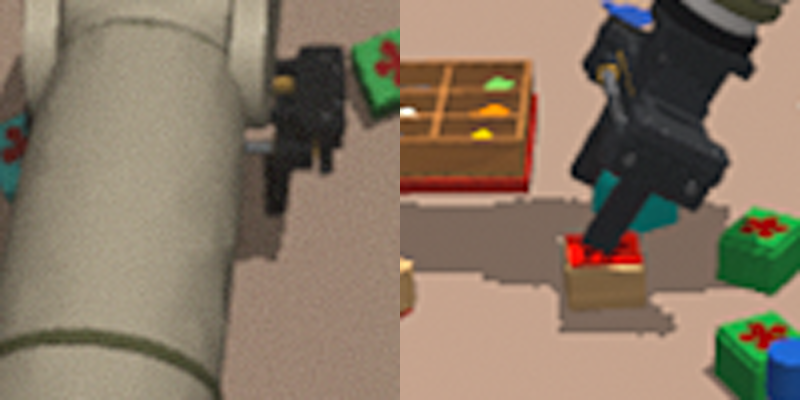

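The top view is blocked by the arm. The side view shows the fingers straddling the red stamp, with the tilt and line-up as planned. I descend and close.

drive_tool(targets=[{"dx":-0.3,"dy":-0.03,"dz":0.5,"wx":0,"wy":0,"wz":0,"fingers":1},{"dx":-0.6,"dy":-0.03,"dz":1.0,"wx":0,"wy":0,"wz":0,"fingers":1},{"dx":-0.6,"dy":-0.03,"dz":1.0,"wx":0,"wy":0,"wz":0,"fingers":1},{"dx":-0.6,"dy":-0.03,"dz":1.0,"wx":0,"wy":0,"wz":0,"fingers":0.3},{"dx":-0.6,"dy":-0.03,"dz":1.0,"wx":0,"wy":0,"wz":0,"fingers":-0.2}], newtons=15)

```text
time: 2.2
tool_pos: [598.3, 45.9, 10.7]
tcp_rot: [-3.141, -0.52, 3.124]
force: [0.4, -0.2, 0.5]
grip_width: 74.2
finger_force: 0.0
```

drive_tool(targets=[{"dx":0,"dy":0,"dz":0,"wx":0,"wy":0,"wz":0,"fingers":-0.2},{"dx":0,"dy":0,"dz":0,"wx":0,"wy":0,"wz":0,"fingers":-0.2},{"dx":0,"dy":0,"dz":0,"wx":0,"wy":0,"wz":0,"fingers":-0.2},{"dx":0,"dy":0,"dz":0,"wx":0,"wy":0,"wz":0,"fingers":-0.2},{"dx":0,"dy":0,"dz":0,"wx":0,"wy":0,"wz":0,"fingers":-0.2}])

```text
time: 2.7
tool_pos: [597.5, 45.5, 8.7]
tcp_rot: [-3.142, -0.523, 3.124]
force: [-0.1, -0.3, 2.6]
grip_width: 46.3
finger_force: 15.0
```

```bash
python3 -c "
from h import *
where()"
```

```text
t 2.7 grasp [606.9  45.3  24.9] z [-0.5    0.009 -0.866] y [ 0.018  1.    -0.   ] q [-0.1   1.02  1.01 -0.04  1.64 -1.65] w 46.3 ff 15.0 F [-0.1 -0.3  2.6]
```

drive_tool(targets=[{"dx":0.2,"dy":0,"dz":-0.3,"wx":0,"wy":0,"wz":0,"fingers":-0.3},{"dx":0.6,"dy":0,"dz":-1.0,"wx":0,"wy":0,"wz":0,"fingers":-0.3},{"dx":1,"dy":0,"dz":-1.7,"wx":0,"wy":0,"wz":0,"fingers":-0.3},{"dx":1.2,"dy":0,"dz":-2.1,"wx":0,"wy":0,"wz":0,"fingers":-0.3},{"dx":1.2,"dy":0,"dz":-2.1,"wx":0,"wy":0,"wz":0,"fingers":-0.3}], newtons=25)

```text
time: 3.2
tool_pos: [599.2, 45.4, 133.5]
tcp_rot: [-3.141, -0.516, 3.124]
force: [-0.2, 0.1, -0.3]
grip_width: 45.6
finger_force: 25.0
```

```bash
python3 -c "
from h import *
where(); goal((450,-150,110),-18,-30);goal((450,-150,110),-18,57)"
```

```text
t 3.2 grasp [608.5  45.3 149.8] z [-0.494  0.008 -0.87 ] y [ 0.018  1.    -0.001] q [-0.1   0.88  0.94 -0.04  1.84 -1.66] w 45.6 ff 25.0 F [-0.2  0.1 -0.3]
d [ 2.297 -3.905  2.221] w [-1.695  0.083  2.944] tcp [ 441.1 -147.1   93.8]
d [ 1.94  -4.052  1.88 ] w [  0.878 -17.179   3.637] tcp [ 464.9 -154.8   99.8]
```

drive_tool(targets=[{"dx":2.3,"dy":-3.9,"dz":2,"wx":-1.7,"wy":0.08,"wz":2.94,"fingers":-0.3},{"dx":2.3,"dy":-3.9,"dz":2,"wx":-1.7,"wy":0.08,"wz":2.94,"fingers":-0.3},{"dx":2.3,"dy":-3.9,"dz":2,"wx":-1.7,"wy":0.08,"wz":2.94,"fingers":-0.3},{"dx":2.3,"dy":-3.9,"dz":2,"wx":-1.7,"wy":0.08,"wz":2.94,"fingers":-0.3},{"dx":2.3,"dy":-3.9,"dz":2,"wx":-1.7,"wy":0.08,"wz":2.94,"fingers":-0.3}])

```text
time: 3.7
tool_pos: [442.7, -147.9, 99.3]
tcp_rot: [-3.141, -0.532, 2.827]
force: [0.5, -1.1, -0.6]
grip_width: 45.7
finger_force: 25.0
```

```bash
python3 -c "
from h import *
where(); goal((450,-150,110),-18,-30);goal((450,-150,120),-18,10)"
```

```text
t 3.7 grasp [ 451.8 -150.8  115.5] z [-0.483  0.156 -0.862] y [ 0.309  0.951 -0.   ] q [-0.52  0.64  1.48 -0.1   1.55 -1.74] w 45.7 ff 25.0 F [ 0.5 -1.1 -0.6]
d [-0.025  0.005  0.114] w [-0.004 -0.098 -0.003] tcp [ 441.1 -147.1   93.8]
d [-0.163  0.005 -0.148] w [-5.000e-03 -8.098e+00 -1.000e-03] tcp [ 453.1 -151.   101.6]
```

drive_tool(targets=[{"dx":-0.16,"dy":0,"dz":-0.15,"wx":0,"wy":-8.1,"wz":0,"fingers":-0.3},{"dx":-0.16,"dy":0,"dz":-0.15,"wx":0,"wy":-8.1,"wz":0,"fingers":-0.3},{"dx":-0.16,"dy":0,"dz":-0.15,"wx":0,"wy":-8.1,"wz":0,"fingers":-0.3},{"dx":-0.16,"dy":0,"dz":-0.15,"wx":0,"wy":-8.1,"wz":0,"fingers":-0.3},{"dx":-0.16,"dy":0,"dz":-0.15,"wx":0,"wy":-8.1,"wz":0,"fingers":-0.3}])

```text
time: 4.2
tool_pos: [454.0, -149.5, 102.3]
tcp_rot: [-3.14, 0.181, 2.827]
force: [0.4, 0.2, -1.7]
grip_width: 45.9
finger_force: 25.0
```

```bash
python3 -c "
from h import *
where(); goal((450,-150,110),-18,60)"
```

```text
t 4.2 grasp [ 450.8 -148.5  120.7] z [ 0.17  -0.057 -0.984] y [ 0.309  0.951 -0.001] q [-0.59  0.3   1.94  0.07  0.74 -1.89] w 45.9 ff 25.0 F [ 0.4  0.2 -1.7]
d [-0.241 -0.033  0.078] w [-1.400e-02 -9.931e+00  3.000e-03] tcp [ 465.4 -155.   100.6]
```

```bash
cat > kin.py <<'E'
from h import *
D=[([.98,.31,1.5],[188.2,489.9,238.2],[0,0,-1]),([.48,.22,1.68],[351.9,316,215.2],[0,0,-1]),([.02,.69,1.2],[516.6,133.7,163],[-.504,.01,-.863]),([-.1,.94,.99],[596.1,46.6,65.3],[-.502,.01,-.865]),([-.1,1.02,1.01],[597.5,45.5,8.7],[-.5,.009,-.866]),([-.1,.88,.94],[599.2,45.4,133.5],[-.494,.008,-.87]),([-.52,.64,1.48],[442.7,-147.9,99.3],[-.483,.156,-.862]),([-.59,.3,1.94],[454,-149.5,102.3],[.17,-.057,-.984])]
A=[];B=[]
for q,p,z in D:
    u=np.array([np.cos(q[0]),np.sin(q[0]),0]);a,b=q[1],q[1]+q[2]
    A+= [[np.dot(z,u),1,0,np.sin(a),np.sin(b),np.cos(b)],[z[2],0,1,np.cos(a),np.cos(b),-np.sin(b)]];B+=[np.dot(p,u),p[2]]
X,res,rk,sv=np.linalg.lstsq(np.array(A),np.array(B),rcond=None)
print("L3,a,h,L1,L2,e",X.round(0),"err",np.abs(A@X-B).max().round(1), sv.round(2))
lat=[np.dot(p,[-np.sin(q[0]),np.cos(q[0]),0]) for q,p,z in D];print(np.round(lat))
from scipy.optimize import fsolve
off=np.mean(lat);L3,a0,h,L1,L2,e=X
def q5(r,zg,t):
    t=np.radians(t);R=np.sqrt(r*r-off*off)-L3*np.sin(t)+18.7*np.sin(t);Z=zg+(L3-18.7)*np.cos(t)
    f=lambda q:[a0+L1*np.sin(q[0])+L2*np.sin(q[0]+q[1])+e*np.cos(q[0]+q[1])-R,h+L1*np.cos(q[0])+L2*np.cos(q[0]+q[1])-e*np.sin(q[0]+q[1])-Z]
    s,_,ok,_=fsolve(f,[.6,1.5],full_output=1); return (np.r_[s,np.pi-t-s.sum()].round(2),ok)
for r in(475,550,611,660,700):
  for t in(-45,-30,45,60):print(r,t,*q5(r,30,t),*q5(r,110,t))
E
python3 kin.py
```

```text
L3,a,h,L1,L2,e [246.   7. 201. 437. 391.  41.] err 4.7 [5.54 4.04 0.85 0.36 0.27 0.23]
[117. 118. 123. 106. 105. 105.  92. 128.]
475 -45 [0.9  1.37 1.66] 1 [0.78 1.36 1.8 ] 1
475 -30 [0.76 1.53 1.37] 1 [0.64 1.5  1.53] 1
475 45 [ 0.53  2.32 -0.5 ] 1 [ 0.27  2.3  -0.21] 1
475 60 [ 0.7  2.4 -1. ] 1 [ 0.39  2.41 -0.7 ] 1
550 -45 [1.04 1.07 1.83] 1 [0.93 1.05 1.95] 1
550 -30 [0.89 1.26 1.52] 1 [0.78 1.23 1.66] 1
550 45 [ 0.59  2.12 -0.35] 1 [ 0.39  2.1  -0.13] 1
550 60 [ 0.71  2.2  -0.81] 1 [ 0.46  2.21 -0.58] 1
611 -45 [1.18 0.76 1.99] 1 [1.08 0.74 2.11] 1
611 -30 [1.02 1.   1.65] 1 [0.92 0.96 1.78] 1
611 45 [ 0.66  1.94 -0.24] 1 [ 0.48  1.93 -0.05] 1
611 60 [ 0.74  2.03 -0.68] 1 [ 0.54  2.04 -0.49] 1
660 -45 [1.35 0.4  2.18] 1 [1.26 0.37 2.3 ] 1
660 -30 [1.14 0.74 1.79] 1 [1.05 0.7  1.91] 1
660 45 [ 0.71  1.8  -0.16] 1 [0.55 1.79 0.02] 1
660 60 [ 0.78  1.9  -0.58] 1 [ 0.6   1.9  -0.41] 1
700 -45 [ 1.58 -0.1   2.45] 5 [ 1.49 -0.11  2.54] 5
700 -30 [1.27 0.45 1.94] 1 [1.2  0.39 2.07] 1
700 45 [ 0.76  1.68 -0.08] 1 [0.62 1.66 0.08] 1
700 60 [ 0.82  1.78 -0.5 ] 1 [ 0.65  1.79 -0.34] 1
```

The first tilt direction runs joint 5 to its limit, because an outward tilt folds the wrist. I'll check tilting sideways instead, using a fitted kinematic model.

```bash
cat >> kin.py <<'E'
print("----")
from scipy.optimize import least_squares
def ik(g,az,t,q0=(-.4,.6,1.7,0,1.2)):
    az,t=np.radians([az,t]);z=np.array([np.sin(t)*np.cos(az),np.sin(t)*np.sin(az),-np.cos(t)]);W=np.array(g)-(L3-18.7)*z
    def f(q):
        b=q[1]+q[2];lx=a0+L1*np.sin(q[1])+L2*np.sin(b)+e*np.cos(b);c,s=np.cos(q[0]),np.sin(q[0])
        P=np.array([c*lx-s*off,s*lx+c*off,h+L1*np.cos(q[1])+L2*np.cos(b)-e*np.sin(b)])
        M=Ro.from_euler('ZYZY',[q[0],b,q[3],q[4]]).as_matrix(); return np.r_[(P-W)/300,M[:,2]-z]
    s=least_squares(f,q0,bounds=([-2.94,-.97,.19,-1.23,.02],[2.94,2.17,2.56,4.37,3.11])); q=s.x
    M=Ro.from_euler('ZYZY',q).as_matrix() if 0 else Ro.from_euler('ZYZY',[q[0],q[1]+q[2],q[3],q[4]]).as_matrix()
    v=np.array([-np.sin(az),np.cos(az),0]); m=M.T@v  # y_tool at q6=0 is -M x
    q6=np.arctan2(m[1],m[0]); return q.round(2),[round((q6+k*np.pi+np.pi)%(2*np.pi)-np.pi,2) for k in(0,1)],round(s.cost,4)
if __name__=="__main__":
  print(ik((450.8,-148.5,120.7),-18,10), "actual", readout.read_state()['qpos'].round(2))
  for g,A in(((450,-150,30),(-100,-120,-140)),((521,-320,32),(-104,-121,-140))):
    for az in A:
      for t in(-45,-30,45,60):print(g,az,t,*ik(g,az,t))
E
python3 kin.py | sed '1,/----/d'
```

```text
Traceback (most recent call last):
  File "kin.py", line 31, in <module>
    print(ik((450.8,-148.5,120.7),-18,10), "actual", readout.read_state()['qpos'].round(2))
          ~~^^^^^^^^^^^^^^^^^^^^^^^^^^^^^
  File "kin.py", line 26, in ik
    s=least_squares(f,q0,bounds=([-2.94,-.97,.19,-1.23,.02],[2.94,2.17,2.56,4.37,3.11])); q=s.x
  File "kin.py", line 25, in f
    M=Ro.from_euler('ZYZY',[q[0],b,q[3],q[4]]).as_matrix(); return np.r_[(P-W)/300,M[:,2]-z]
      ~~~~~~~~~~~~~^^^^^^^^^^^^^^^^^^^^^^^^^^^
  File "scipy/spatial/transform/_rotation.pyx", line 1413, in scipy.spatial.transform._rotation.Rotation.from_euler
ValueError: Expected axis specification to be a non-empty string of upto 3 characters, got ZYZY
```

```bash
sed -i "s/Ro.from_euler('ZYZY',q).as_matrix() if 0 else //; s/Ro.from_euler('ZYZY',\(\[[^]]*\].*\?\])\|\[q\[0\],b,q\[3\],q\[4\]\])\).as_matrix()/R4(\1.as_matrix()/" kin.py
sed -i "s/^print(\"----\")/print('----')\nR4=lambda v:Ro.from_euler('ZYZ',v[:3])*Ro.from_euler('Y',v[3])/; s/q6=np.arctan2(m\[1\],m\[0\])/q6=np.arctan2(-m[1],-m[0])/" kin.py
python3 kin.py | sed '1,/----/d'
```

```text
(array([-0.58,  0.3 ,  1.93,  0.07,  0.74]), [np.float64(-1.88), np.float64(1.26)], np.float64(0.0)) actual [-0.59  0.3   1.94  0.07  0.74 -1.89]
(450, -150, 30) -100 -45 [-0.85  0.74  1.74  0.62  1.28] [np.float64(-1.04), np.float64(2.1)] 0.0
(450, -150, 30) -100 -30 [-0.77  0.64  1.79  0.49  1.07] [np.float64(-0.91), np.float64(2.23)] 0.0
(450, -150, 30) -100 45 [-0.22  0.68  1.87 -1.09  0.92] [np.float64(0.8), np.float64(-2.34)] 0.0
(450, -150, 30) -100 60 [-0.13  0.8   1.83 -1.23  1.14] [np.float64(0.99), np.float64(-2.15)] 0.0005
(450, -150, 30) -120 -45 [-0.9   0.67  1.9   0.83  1.1 ] [np.float64(-0.97), np.float64(2.17)] 0.0
(450, -150, 30) -120 -30 [-0.81  0.59  1.91  0.65  0.92] [np.float64(-0.76), np.float64(2.38)] 0.0
(450, -150, 30) -120 45 [-0.23  0.75  1.71 -0.84  1.13] [np.float64(0.84), np.float64(-2.3)] 0.0
(450, -150, 30) -120 60 [-0.17  0.87  1.64 -0.98  1.34] [np.float64(0.97), np.float64(-2.17)] 0.0
(450, -150, 30) -140 -45 [-0.93  0.61  2.06  1.1   0.91] [np.float64(-0.96), np.float64(2.18)] 0.0
(450, -150, 30) -140 -30 [-0.82  0.54  2.02  0.83  0.74] [np.float6
[... 708 characters left out ...]
4(2.36)] 0.0
(521, -320, 32) -121 -30 [-0.91  0.82  1.4   0.53  1.18] [np.float64(-0.64), np.float64(2.5)] 0.0
(521, -320, 32) -121 45 [-0.47  0.89  1.38 -0.89  1.14] [np.float64(0.57), np.float64(-2.57)] 0.0
(521, -320, 32) -121 60 [-0.41  0.99  1.33 -1.1   1.31] [np.float64(0.72), np.float64(-2.42)] 0.0
(521, -320, 32) -140 -45 [-1.01  0.82  1.55  0.89  1.12] [np.float64(-0.69), np.float64(2.45)] 0.0
(521, -320, 32) -140 -30 [-0.93  0.76  1.53  0.64  0.99] [np.float64(-0.45), np.float64(2.69)] 0.0
(521, -320, 32) -140 45 [-0.49  0.98  1.19 -0.73  1.39] [np.float64(0.67), np.float64(-2.47)] 0.0
(521, -320, 32) -140 60 [-0.44  1.09  1.1  -0.91  1.58] [np.float64(0.73), np.float64(-2.41)] 0.0
```

The model matches the actual joints. Pointing the tool along azimuth -120° keeps every joint well inside its range, so I yaw the held stamp there in the air.

```bash
python3 -c "
from h import *
goal((450,-150,130),-58,10)"
```

```text
d [-0.01  -0.075 -0.186] w [1.4   0.071 7.871] tcp [ 451.7 -152.8  111.6]
```

drive_tool(targets=[{"dx":0,"dy":-0.07,"dz":-0.2,"wx":1.4,"wy":0.07,"wz":7.9,"fingers":-0.3},{"dx":0,"dy":-0.07,"dz":-0.2,"wx":1.4,"wy":0.07,"wz":7.9,"fingers":-0.3},{"dx":0,"dy":-0.07,"dz":-0.2,"wx":1.4,"wy":0.07,"wz":7.9,"fingers":-0.3},{"dx":0,"dy":-0.07,"dz":-0.2,"wx":1.4,"wy":0.07,"wz":7.9,"fingers":-0.3},{"dx":0,"dy":-0.07,"dz":-0.2,"wx":1.4,"wy":0.07,"wz":7.9,"fingers":-0.3}])

```text
time: 4.7
tool_pos: [451.7, -152.4, 111.7]
tcp_rot: [-3.139, 0.17, 2.123]
force: [0.3, -0.2, -1.1]
grip_width: 45.7
finger_force: 25.0
```

```bash
python3 -c "
from h import *
where();goal((450,-150,130),-97,15)"
```

```text
t 4.7 grasp [ 450.1 -149.7  130.1] z [ 0.086 -0.145 -0.986] y [ 0.852  0.524 -0.003] q [-0.53  0.3   1.89 -0.11  0.8  -1.01] w 45.7 ff 25.0 F [ 0.3 -0.2 -1.1]
d [-0.018 -0.064 -0.002] w [ 1.621 -1.005  7.547] tcp [ 449.4 -154.8  111.9]
```

drive_tool(targets=[{"dx":0,"dy":-0.06,"dz":0,"wx":1.62,"wy":-1,"wz":7.55,"fingers":-0.3},{"dx":0,"dy":-0.06,"dz":0,"wx":1.62,"wy":-1,"wz":7.55,"fingers":-0.3},{"dx":0,"dy":-0.06,"dz":0,"wx":1.62,"wy":-1,"wz":7.55,"fingers":-0.3},{"dx":0,"dy":-0.06,"dz":0,"wx":1.62,"wy":-1,"wz":7.55,"fingers":-0.3},{"dx":0,"dy":-0.06,"dz":0,"wx":1.62,"wy":-1,"wz":7.55,"fingers":-0.3}])

```text
time: 5.2
tool_pos: [449.3, -153.9, 111.6]
tcp_rot: [3.141, 0.262, 1.449]
force: [-0.6, 0.0, -0.3]
grip_width: 45.7
finger_force: 25.0
```

```bash
python3 -c "
from h import *
where();goal((450,-150,120),-120,40)"
```

```text
t 5.2 grasp [ 449.8 -149.1  129.7] z [-0.031 -0.257 -0.966] y [ 0.993 -0.121  0.   ] q [-0.45  0.35  1.84 -0.32  0.89 -0.13] w 45.7 ff 25.0 F [-0.6  0.  -0.3]
d [-0.105 -0.089  0.151] w [ 2.147 -4.929  4.114] tcp [ 444.  -160.4  105.7]
```

drive_tool(targets=[{"dx":-0.1,"dy":-0.09,"dz":0.15,"wx":2.15,"wy":-4.93,"wz":4.11,"fingers":-0.3},{"dx":-0.1,"dy":-0.09,"dz":0.15,"wx":2.15,"wy":-4.93,"wz":4.11,"fingers":-0.3},{"dx":-0.1,"dy":-0.09,"dz":0.15,"wx":2.15,"wy":-4.93,"wz":4.11,"fingers":-0.3},{"dx":-0.1,"dy":-0.09,"dz":0.15,"wx":2.15,"wy":-4.93,"wz":4.11,"fingers":-0.3},{"dx":-0.1,"dy":-0.09,"dz":0.15,"wx":2.15,"wy":-4.93,"wz":4.11,"fingers":-0.3}])

```text
time: 5.7
tool_pos: [444.4, -159.5, 104.4]
tcp_rot: [-3.138, 0.699, 1.056]
force: [-0.5, -0.2, -0.3]
grip_width: 45.2
finger_force: 25.0
```

```bash
python3 -c "
from h import *
where();goal((450,-150,80),-120,60)"
```

```text
t 5.7 grasp [ 450.4 -149.1  118.8] z [-0.32  -0.558 -0.765] y [ 0.869 -0.495 -0.003] q [-0.26  0.55  1.71 -0.73  1.2   0.64] w 45.2 ff 25.0 F [-0.5 -0.2 -0.3]
d [0.356 0.003 0.584] w [ 0.033 -3.987  0.074] tcp [ 441.9 -164.    70.6]
```

drive_tool(targets=[{"dx":0.36,"dy":0,"dz":0.58,"wx":0.03,"wy":-3.99,"wz":0.07,"fingers":-0.3},{"dx":0.36,"dy":0,"dz":0.58,"wx":0.03,"wy":-3.99,"wz":0.07,"fingers":-0.3},{"dx":0.36,"dy":0,"dz":0.58,"wx":0.03,"wy":-3.99,"wz":0.07,"fingers":-0.3},{"dx":0.36,"dy":0,"dz":0.58,"wx":0.03,"wy":-3.99,"wz":0.07,"fingers":-0.3},{"dx":0.36,"dy":0,"dz":0.58,"wx":0.03,"wy":-3.99,"wz":0.07,"fingers":-0.3}])

```text
time: 6.2
tool_pos: [441.9, -165.1, 72.7]
tcp_rot: [3.138, 1.042, 1.043]
force: [-0.2, 0.2, -0.6]
grip_width: 45.5
finger_force: 25.0
```

```bash
python3 - <<'E'
from h import *
where();goal((450,-150,32),-120,60)
n="side"
S=viewer.get_image("side")[:,:,::-1];T=viewer.get_image("top")[:,:,::-1]
u,v=proj("side",[450,-150,80])[0].astype(int);x,y=proj("top",[450,-150,80])[0].astype(int);print(u,v,x,y)
cv2.imwrite("pics/c3.png",np.hstack([cv2.resize(T[y-45:y+45,x-45:x+45],(400,400),interpolation=2),cv2.resize(S[v-45:v+45,u-45:u+45],(400,400),interpolation=2)]))
E
```

```text
t 6.2 grasp [ 450.  -151.2   82.1] z [-0.431 -0.748 -0.504] y [ 0.866 -0.501  0.002] q [-0.18  0.76  1.66 -0.97  1.39  0.88] w 45.5 ff 25.0 F [-0.2  0.2 -0.6]
d [ 0.874 -0.013  0.488] w [ 0.005 -0.056 -0.023] tcp [ 441.9 -164.    22.6]
207 219 299 246
```

View pics/c3.png

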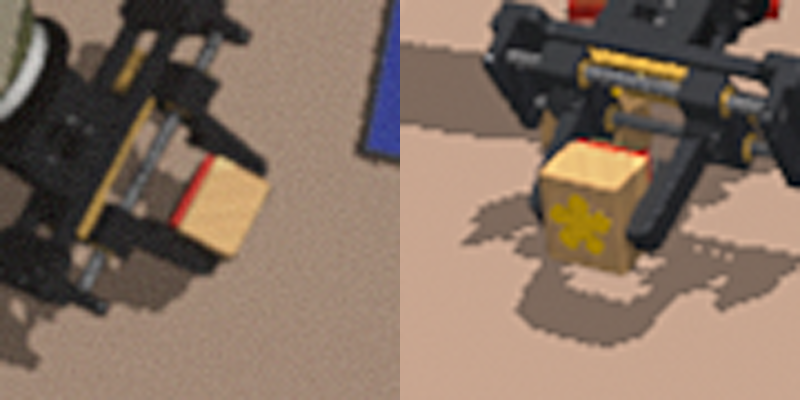

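The stamp is gripped and standing on end. Top (about 213 of the crop at left) and side show the red rubber facing the palm and the flower facing outward. I lower it.

drive_tool(targets=[{"dx":0.5,"dy":0,"dz":0.3,"wx":0,"wy":-0.05,"wz":0,"fingers":-0.3},{"dx":0.8,"dy":0,"dz":0.46,"wx":0,"wy":-0.05,"wz":0,"fingers":-0.3},{"dx":0.85,"dy":0,"dz":0.49,"wx":0,"wy":-0.05,"wz":0,"fingers":-0.3},{"dx":0.85,"dy":0,"dz":0.49,"wx":0,"wy":-0.05,"wz":0,"fingers":-0.3},{"dx":0.85,"dy":0,"dz":0.49,"wx":0,"wy":-0.05,"wz":0,"fingers":-0.3}])

```text
time: 6.8
tool_pos: [442.8, -165.1, 24.7]
tcp_rot: [3.131, 1.049, 1.037]
force: [0.4, 0.3, -0.5]
grip_width: 45.9
finger_force: 25.0
```

drive_tool(targets=[{"dx":0,"dy":0,"dz":0,"wx":0,"wy":0,"wz":0,"fingers":-0.3},{"dx":0.017,"dy":0,"dz":0.01,"wx":0,"wy":0,"wz":0,"fingers":-0.3},{"dx":0.034,"dy":0,"dz":0.02,"wx":0,"wy":0,"wz":0,"fingers":-0.3},{"dx":0.034,"dy":0,"dz":0.02,"wx":0,"wy":0,"wz":0,"fingers":-0.3},{"dx":0.034,"dy":0,"dz":0.02,"wx":0,"wy":0,"wz":0,"fingers":-0.3}])

```text
time: 7.3
tool_pos: [442.4, -164.9, 21.7]
tcp_rot: [3.134, 1.05, 1.04]
force: [0.6, 0.3, -1.6]
grip_width: 45.5
finger_force: 25.0
```

```bash
python3 -c "
from h import *
where()"
```

```text
t 7.3 grasp [ 450.5 -150.8   31. ] z [-0.433 -0.752 -0.497] y [ 0.866 -0.501  0.004] q [-0.17  0.86  1.64 -0.99  1.35  0.96] w 45.5 ff 25.0 F [ 0.6  0.3 -1.6]
```

drive_tool(targets=[{"dx":0.017,"dy":0,"dz":0.01,"wx":0,"wy":0,"wz":0,"fingers":-0.3},{"dx":0.034,"dy":0,"dz":0.02,"wx":0,"wy":0,"wz":0,"fingers":-0.3},{"dx":0.034,"dy":0,"dz":0.02,"wx":0,"wy":0,"wz":0,"fingers":-0.3},{"dx":0.034,"dy":0,"dz":0.02,"wx":0,"wy":0,"wz":0,"fingers":-0.3}])

```text
time: 7.7
tool_pos: [442.4, -164.9, 19.7]
tcp_rot: [3.134, 1.05, 1.04]
force: [-0.3, 0.3, -0.8]
grip_width: 45.7
finger_force: 25.0
```

drive_tool(targets=[{"dx":0.017,"dy":0,"dz":0.01,"wx":0,"wy":0,"wz":0,"fingers":-0.3},{"dx":0.026,"dy":0,"dz":0.015,"wx":0,"wy":0,"wz":0,"fingers":-0.3},{"dx":0.026,"dy":0,"dz":0.015,"wx":0,"wy":0,"wz":0,"fingers":-0.3},{"dx":0.026,"dy":0,"dz":0.015,"wx":0,"wy":0,"wz":0,"fingers":-0.3}])

```text
time: 8.1
tool_pos: [442.4, -164.9, 18.2]
tcp_rot: [3.134, 1.05, 1.04]
force: [-0.9, 0.2, -0.3]
grip_width: 46.1
finger_force: 25.0
```

```bash
python3 -c "
from h import *
where()"
```

```text
t 8.1 grasp [ 450.5 -150.9   27.5] z [-0.433 -0.752 -0.497] y [ 0.866 -0.501  0.004] q [-0.17  0.87  1.64 -0.99  1.34  0.97] w 46.1 ff 25.0 F [-0.9  0.2 -0.3]
```

drive_tool(targets=[{"dx":0.009,"dy":0,"dz":0.005,"wx":0,"wy":0,"wz":0,"fingers":-0.3},{"dx":0.017,"dy":0,"dz":0.01,"wx":0,"wy":0,"wz":0,"fingers":-0.3},{"dx":0.017,"dy":0,"dz":0.01,"wx":0,"wy":0,"wz":0,"fingers":-0.3}])

```text
time: 8.4
tool_pos: [442.4, -165.0, 18.1]
tcp_rot: [3.133, 1.052, 1.039]
force: [-1.0, 2.6, 7.5]
grip_width: 46.1
finger_force: 25.0
```

drive_tool(targets=[{"dx":0.009,"dy":0,"dz":0.005,"wx":0,"wy":0,"wz":0,"fingers":-0.3},{"dx":0.017,"dy":0,"dz":0.01,"wx":0,"wy":0,"wz":0,"fingers":-0.3},{"dx":0.017,"dy":0,"dz":0.01,"wx":0,"wy":0,"wz":0,"fingers":-0.3}])

```text
time: 8.7
tool_pos: [442.4, -165.0, 18.0]
tcp_rot: [3.133, 1.054, 1.038]
force: [-2.6, 4.7, 13.7]
grip_width: 45.7
finger_force: 25.0
```

drive_tool(targets=[{"dx":-0.017,"dy":0,"dz":-0.01,"wx":0,"wy":0,"wz":0,"fingers":-0.3},{"dx":-0.017,"dy":0,"dz":-0.01,"wx":0,"wy":0,"wz":0,"fingers":0.2},{"dx":-0.017,"dy":0,"dz":-0.01,"wx":0,"wy":0,"wz":0,"fingers":0.8},{"dx":-0.017,"dy":0,"dz":-0.01,"wx":0,"wy":0,"wz":0,"fingers":0.8},{"dx":-0.017,"dy":0,"dz":-0.01,"wx":0,"wy":0,"wz":0,"fingers":0.8}], newtons=10)

```text
time: 9.2
tool_pos: [442.3, -164.9, 17.1]
tcp_rot: [3.135, 1.05, 1.04]
force: [0.4, -0.1, -0.4]
grip_width: 74.9
finger_force: 0.0
```

drive_tool(targets=[{"dx":0,"dy":0,"dz":-0.5,"wx":0,"wy":0,"wz":0,"fingers":0.8},{"dx":0,"dy":0,"dz":-1.2,"wx":0,"wy":0,"wz":0,"fingers":0.8},{"dx":0,"dy":0,"dz":-2,"wx":0,"wy":0,"wz":0,"fingers":0.8},{"dx":-0.8,"dy":0,"dz":-2.5,"wx":0,"wy":0,"wz":0,"fingers":1},{"dx":-0.8,"dy":0,"dz":-2.5,"wx":0,"wy":0,"wz":0,"fingers":1}])

```text
time: 9.7
tool_pos: [488.6, -87.5, 118.4]
tcp_rot: [3.119, 1.047, 1.028]
force: [-0.2, 0.2, -0.5]
grip_width: 88.0
finger_force: 0.0
```

```bash
python3 - <<'E'
from h import *
where();goal((450,-150,150),-120,10)
S=viewer.get_image("side")[:,:,::-1];T=viewer.get_image("top")[:,:,::-1]
u,v=proj("side",[450,-150,30])[0].astype(int);x,y=proj("top",[450,-150,50])[0].astype(int);print(u,v,x,y)
cv2.imwrite("pics/c4.png",np.hstack([cv2.resize(T[y-35:y+35,x-35:x+35],(400,400),interpolation=2),cv2.resize(S[v-35:v+35,u-35:u+35],(400,400),interpolation=2)]))
E
```

```text
t 9.7 grasp [496.6 -73.4 127.7] z [-0.428 -0.753 -0.5  ] y [ 0.866 -0.499  0.011] q [-0.03  0.76  1.47 -0.87  1.58  0.82] w 88.0 ff 0.0 F [-0.2  0.2 -0.5]
d [-0.996 -0.041  1.196] w [ 0.115  9.999 -0.07 ] tcp [ 448.4 -152.8  131.6]
208 237 298 247
```

View pics/c4.png

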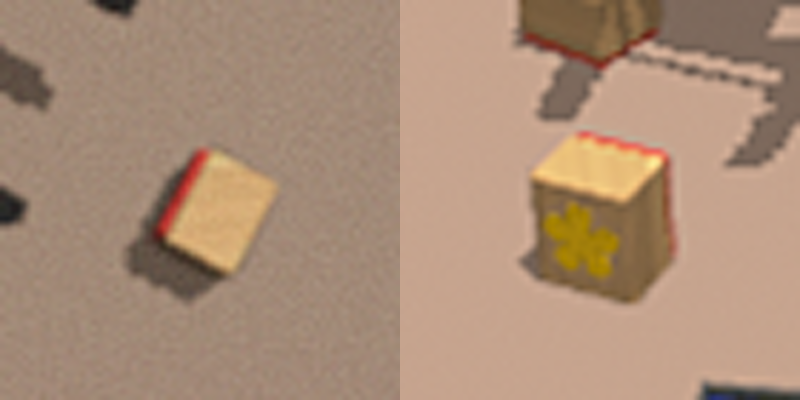

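It stands steadily on end, with the rubber edge at crop (180,195) and the wood top centre near crop (222,214). I regrip with the tool tilted 45° from the flower side.

```bash
python3 - <<'E'
from h import *
print(atz("top",(263+222/5.714,212+214/5.714),54).round(1), proj("top",[446.5,-157.7,54]), proj("side",[446.5,-157.7,54]),"side crop",208-35+605/5.714-70,237-35+165/5.714)
goal((446.5,-157.7,170),-120,10)
E
```

```text
[ 444.8 -157.6   54. ] [[301.85054019 248.75764235]] [[206.3842517  230.94488047]] side crop 208.88029401470072 230.8764438221911
d [-1.479  0.009  1.077] w [ 0.039 10.026 -0.039] tcp [ 444.9 -160.5  151.6]
```

drive_tool(targets=[{"dx":-1.2,"dy":0,"dz":0,"wx":0.04,"wy":2,"wz":-0.04,"fingers":1},{"dx":-1.48,"dy":0,"dz":0.6,"wx":0.04,"wy":10,"wz":-0.04,"fingers":1},{"dx":-1.48,"dy":0,"dz":1.08,"wx":0.04,"wy":10,"wz":-0.04,"fingers":1},{"dx":-1.48,"dy":0,"dz":1.08,"wx":0.04,"wy":10,"wz":-0.04,"fingers":1},{"dx":-1.48,"dy":0,"dz":1.08,"wx":0.04,"wy":10,"wz":-0.04,"fingers":1}])

```text
time: 10.3
tool_pos: [443.7, -160.8, 150.5]
tcp_rot: [-3.14, 0.295, 1.046]
force: [-1.0, 0.2, -0.6]
grip_width: 87.8
finger_force: 0.0
```

```bash
python3 - <<'E'
from h import *
where(); goal((446,-157.7,140),-120,-22)
E
```

```text
t 10.3 grasp [ 446.5 -156.1  168.4] z [-0.147 -0.25  -0.957] y [ 0.865 -0.502 -0.002] q [-0.44  0.34  1.73 -0.33  1.11  0.24] w 87.8 ff 0.0 F [-1.   0.2 -0.6]
d [0.37  0.009 0.47 ] w [-0.019  7.775 -0.026] tcp [ 449.5 -151.6  122.7]
```

drive_tool(targets=[{"dx":0.37,"dy":0,"dz":0.47,"wx":0,"wy":7.8,"wz":0,"fingers":1},{"dx":0.37,"dy":0,"dz":0.47,"wx":0,"wy":7.8,"wz":0,"fingers":1},{"dx":0.37,"dy":0,"dz":0.47,"wx":0,"wy":7.8,"wz":0,"fingers":1},{"dx":0.37,"dy":0,"dz":0.47,"wx":0,"wy":7.8,"wz":0,"fingers":1},{"dx":0.37,"dy":0,"dz":0.47,"wx":0,"wy":7.8,"wz":0,"fingers":1}])

```text
time: 10.8
tool_pos: [448.9, -152.1, 122.4]
tcp_rot: [-3.139, -0.386, 1.042]
force: [0.1, 0.2, 0.1]
grip_width: 87.9
finger_force: 0.0
```

```bash
python3 - <<'E'
from h import *
where(); goal((446,-157.7,110),-120,-45)
E
```

```text
t 10.8 grasp [ 445.4 -158.2  139.8] z [ 0.187  0.327 -0.926] y [ 0.864 -0.504 -0.003] q [-0.78  0.35  1.84  0.42  1.09 -0.47] w 87.9 ff 0.0 F [0.1 0.2 0.1]
d [-0.066  0.007  0.527] w [ 0.     4.575 -0.059] tcp [ 452.6 -146.2   96.8]
```

drive_tool(targets=[{"dx":-0.07,"dy":0.01,"dz":0.53,"wx":0,"wy":4.6,"wz":-0.06,"fingers":1},{"dx":-0.07,"dy":0.01,"dz":0.53,"wx":0,"wy":4.6,"wz":-0.06,"fingers":1},{"dx":-0.07,"dy":0.01,"dz":0.53,"wx":0,"wy":4.6,"wz":-0.06,"fingers":1},{"dx":-0.07,"dy":0.01,"dz":0.53,"wx":0,"wy":4.6,"wz":-0.06,"fingers":1}])

```text
time: 11.2
tool_pos: [452.2, -146.4, 95.4]
tcp_rot: [-3.136, -0.785, 1.043]
force: [-0.3, 0.2, 0.2]
grip_width: 88.0
finger_force: 0.0
```

```bash
python3 - <<'E'
from h import *
where(); goal((446,-157.7,27),-120,-45)
E
```

```text
t 11.2 grasp [ 445.6 -157.9  108.6] z [ 0.351  0.613 -0.708] y [ 0.866 -0.5   -0.004] q [-0.93  0.5   1.88  0.75  1.25 -0.84] w 88.0 ff 0.0 F [-0.3  0.2  0.2]
d [-1.148  0.013  1.161] w [-0.031  0.01  -0.036] tcp [ 452.6 -146.2   13.8]
```

drive_tool(targets=[{"dx":-0.5,"dy":0.01,"dz":0.51,"wx":0,"wy":0,"wz":0,"fingers":1},{"dx":-0.9,"dy":0.01,"dz":0.91,"wx":0,"wy":0,"wz":0,"fingers":1},{"dx":-1.15,"dy":0.01,"dz":1.16,"wx":0,"wy":0,"wz":0,"fingers":1},{"dx":-1.15,"dy":0.01,"dz":1.16,"wx":0,"wy":0,"wz":0,"fingers":1},{"dx":-1.15,"dy":0.01,"dz":1.16,"wx":0,"wy":0,"wz":0,"fingers":0.4}], newtons=15)

```text
time: 11.7
tool_pos: [454.1, -145.8, 16.3]
tcp_rot: [3.14, -0.781, 1.053]
force: [-1.0, 1.0, 0.6]
grip_width: 82.2
finger_force: 0.0
```

drive_tool(targets=[{"dx":0,"dy":0,"dz":0,"wx":0,"wy":0,"wz":0,"fingers":0.1},{"dx":0,"dy":0,"dz":0,"wx":0,"wy":0,"wz":0,"fingers":-0.2},{"dx":0,"dy":0,"dz":0,"wx":0,"wy":0,"wz":0,"fingers":-0.3},{"dx":0,"dy":0,"dz":0,"wx":0,"wy":0,"wz":0,"fingers":-0.3},{"dx":0,"dy":0,"dz":0,"wx":0,"wy":0,"wz":0,"fingers":-0.3}])

```text
time: 12.2
tool_pos: [454.1, -146.0, 16.1]
tcp_rot: [3.139, -0.782, 1.053]
force: [-0.3, 0.1, 1.8]
grip_width: 45.9
finger_force: 15.0
```

```bash
python3 - <<'E'
from h import *
where()
E
```

```text
t 12.2 grasp [ 447.5 -157.5   29.4] z [ 0.351  0.611 -0.71 ] y [ 0.868 -0.497  0.002] q [-0.93  0.67  1.89  0.8   1.12 -0.98] w 45.9 ff 15.0 F [-0.3  0.1  1.8]
```

drive_tool(targets=[{"dx":0.3,"dy":0,"dz":-0.3,"wx":0,"wy":0,"wz":0,"fingers":-0.3},{"dx":0.8,"dy":0,"dz":-0.8,"wx":0,"wy":0,"wz":0,"fingers":-0.3},{"dx":1.4,"dy":0,"dz":-1.4,"wx":0,"wy":0,"wz":0,"fingers":-0.3},{"dx":1.4,"dy":0,"dz":-1.4,"wx":0,"wy":0,"wz":0,"fingers":-0.3},{"dx":1.4,"dy":0,"dz":-1.4,"wx":0,"wy":0,"wz":0,"fingers":-0.3}], newtons=25)

```text
time: 12.7
tool_pos: [454.1, -145.7, 115.0]
tcp_rot: [3.137, -0.781, 1.054]
force: [-0.4, -0.5, -0.3]
grip_width: 45.8
finger_force: 25.0
```

```bash
python3 - <<'E'
from h import *
where(); goal((521.5,-319.5,130),-120,-5)
E
```

```text
t 12.7 grasp [ 447.5 -157.1  128.3] z [ 0.351  0.61  -0.71 ] y [ 0.868 -0.497  0.003] q [-0.93  0.46  1.87  0.74  1.28 -0.81] w 45.8 ff 25.0 F [-0.4 -0.5 -0.3]
d [-1.701  2.897 -1.572] w [ 0.012 -7.949  0.056] tcp [ 522.3 -318.1  111.4]
```

drive_tool(targets=[{"dx":-1.7,"dy":2.9,"dz":-1.57,"wx":0,"wy":-7.95,"wz":0.05,"fingers":-0.3},{"dx":-1.7,"dy":2.9,"dz":-1.57,"wx":0,"wy":-7.95,"wz":0.05,"fingers":-0.3},{"dx":-1.7,"dy":2.9,"dz":-1.57,"wx":0,"wy":-7.95,"wz":0.05,"fingers":-0.3},{"dx":-1.7,"dy":2.9,"dz":-1.57,"wx":0,"wy":-7.95,"wz":0.05,"fingers":-0.3},{"dx":-1.7,"dy":2.9,"dz":-1.57,"wx":0,"wy":-7.95,"wz":0.05,"fingers":-0.3}])

```text
time: 13.2
tool_pos: [523.5, -320.6, 109.1]
tcp_rot: [3.141, -0.083, 1.046]
force: [-0.1, 0.8, -0.5]
grip_width: 45.5
finger_force: 25.0
```

```bash
python3 - <<'E'
from h import *
where(); goal((521.5,-319.5,120),-120,32)
E
```

```text
t 13.2 grasp [ 522.7 -321.9  127.8] z [ 0.042  0.071 -0.997] y [ 0.866 -0.501  0.   ] q [-0.77  0.63  1.37  0.09  1.16 -0.28] w 45.5 ff 25.0 F [-0.1  0.8 -0.5]
d [-0.207 -0.046  0.083] w [ 1.000e-03 -7.348e+00 -1.200e-02] tcp [ 516.5 -328.1  104.1]
```

drive_tool(targets=[{"dx":-0.2,"dy":-0.04,"dz":0.08,"wx":0,"wy":-7.35,"wz":0,"fingers":-0.3},{"dx":-0.2,"dy":-0.04,"dz":0.08,"wx":0,"wy":-7.35,"wz":0,"fingers":-0.3},{"dx":-0.2,"dy":-0.04,"dz":0.08,"wx":0,"wy":-7.35,"wz":0,"fingers":-0.3},{"dx":-0.2,"dy":-0.04,"dz":0.08,"wx":0,"wy":-7.35,"wz":0,"fingers":-0.3},{"dx":-0.2,"dy":-0.04,"dz":0.08,"wx":0,"wy":-7.35,"wz":0,"fingers":-0.3}])

```text
time: 13.7
tool_pos: [516.0, -323.0, 102.9]
tcp_rot: [-3.135, 0.557, 1.055]
force: [-1.0, 0.7, -0.5]
grip_width: 46.1
finger_force: 25.0
```

```bash
python3 - <<'E'
from h import *
where(); goal((522,-319,75),-120,45.2)
E
```

```text
t 13.7 grasp [ 521.  -314.5  118.7] z [-0.267 -0.457 -0.849] y [ 0.868 -0.497 -0.006] q [-0.54  0.69  1.39 -0.62  1.14  0.27] w 46.1 ff 25.0 F [-1.   0.7 -0.5]
d [0.319 0.067 0.768] w [-0.022 -2.654  0.074] tcp [ 515.4 -330.5   61.8]
```

drive_tool(targets=[{"dx":0.32,"dy":0.07,"dz":0.77,"wx":-0.02,"wy":-2.65,"wz":0.07,"fingers":-0.3},{"dx":0.32,"dy":0.07,"dz":0.77,"wx":-0.02,"wy":-2.65,"wz":0.07,"fingers":-0.3},{"dx":0.32,"dy":0.07,"dz":0.77,"wx":-0.02,"wy":-2.65,"wz":0.07,"fingers":-0.3},{"dx":0.32,"dy":0.07,"dz":0.77,"wx":-0.02,"wy":-2.65,"wz":0.07,"fingers":-0.3},{"dx":0.32,"dy":0.07,"dz":0.77,"wx":-0.02,"wy":-2.65,"wz":0.07,"fingers":-0.3}])

```text
time: 14.2
tool_pos: [515.8, -333.4, 65.7]
tcp_rot: [3.133, 0.783, 1.037]
force: [-0.8, 0.2, 0.1]
grip_width: 45.8
finger_force: 25.0
```

```bash
python3 - <<'E'
from h import *
where(); goal((522,-319,34),-120,45.2)
S=viewer.get_image("side")[:,:,::-1];T=viewer.get_image("top")[:,:,::-1]
u,v=proj("side",[521,-319,60])[0].astype(int);x,y=proj("top",[521,-319,60])[0].astype(int);print(u,v,x,y)
cv2.imwrite("pics/c5.png",np.hstack([cv2.resize(T[y-45:y+45,x-45:x+45],(400,400),interpolation=2),cv2.resize(S[v-45:v+45,u-45:u+45],(400,400),interpolation=2)]))
E
```

```text
t 14.2 grasp [ 522.4 -321.9   79. ] z [-0.351 -0.612 -0.709] y [ 0.864 -0.504  0.006] q [-0.48  0.81  1.38 -0.87  1.17  0.5 ] w 45.8 ff 25.0 F [-0.8  0.2  0.1]
d [ 0.665 -0.042  0.605] w [ 0.017 -0.07  -0.087] tcp [ 515.4 -330.5   20.8]
242 270 364 217
```

View pics/c5.png

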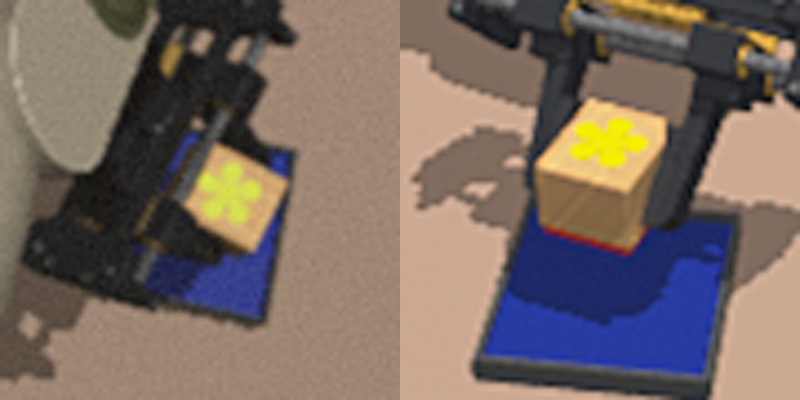

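It hangs rubber down and flower up over the pad, level. Checking its xy from the flower pixel before lowering.

```bash
python3 - <<'E'
from h import *
t=(364-45+228*.225,217-45+195*.225);s=(242-45+612*.225-90,270-45+145*.225)
print(t,s,atz("top",t,96).round(1),atz("side",s,96).round(1),tri(t,s).round(1))
E
```

```text
(370.3, 215.875) (244.70000000000005, 257.625) [ 519.4 -324.1   96. ] [ 525.2 -325.8   96. ] [ 522.1 -324.5   94.5]
```

drive_tool(targets=[{"dx":0.3,"dy":-0.04,"dz":0.27,"wx":0,"wy":-0.07,"wz":-0.08,"fingers":-0.3},{"dx":0.55,"dy":-0.04,"dz":0.5,"wx":0,"wy":-0.07,"wz":-0.08,"fingers":-0.3},{"dx":0.66,"dy":-0.04,"dz":0.6,"wx":0,"wy":-0.07,"wz":-0.08,"fingers":-0.3},{"dx":0.66,"dy":-0.04,"dz":0.6,"wx":0,"wy":-0.07,"wz":-0.08,"fingers":-0.3},{"dx":0.66,"dy":-0.04,"dz":0.6,"wx":0,"wy":-0.07,"wz":-0.08,"fingers":-0.3}])

```text
time: 14.8
tool_pos: [515.5, -330.3, 20.9]
tcp_rot: [3.14, 0.791, 1.047]
force: [-0.3, 0.3, 0.2]
grip_width: 46.0
finger_force: 25.0
```

```bash
python3 - <<'E'
from h import *
where(); goal((522,-319,31),-120,45.0)
E
```

```text
t 14.8 grasp [ 522.1 -318.7   34. ] z [-0.354 -0.616 -0.703] y [ 0.867 -0.499  0.001] q [-0.47  0.88  1.39 -0.9   1.13  0.56] w 46.0 ff 25.0 F [-0.3  0.3  0.2]
d [0.041 0.001 0.047] w [0.015 0.06  0.002] tcp [ 515.4 -330.5   17.8]
```

drive_tool(targets=[{"dx":0.014,"dy":0,"dz":0.014,"wx":0,"wy":0.02,"wz":0,"fingers":-0.3},{"dx":0.035,"dy":0,"dz":0.035,"wx":0,"wy":0.02,"wz":0,"fingers":-0.3},{"dx":0.035,"dy":0,"dz":0.035,"wx":0,"wy":0.02,"wz":0,"fingers":-0.3},{"dx":0.035,"dy":0,"dz":0.035,"wx":0,"wy":0.02,"wz":0,"fingers":-0.3}])

```text
time: 15.2
tool_pos: [515.3, -330.0, 18.1]
tcp_rot: [3.141, 0.789, 1.048]
force: [-0.5, -0.1, -0.2]
grip_width: 45.6
finger_force: 25.0
```

drive_tool(targets=[{"dx":0.007,"dy":0,"dz":0.007,"wx":0,"wy":0,"wz":0,"fingers":-0.3},{"dx":0.014,"dy":0,"dz":0.014,"wx":0,"wy":0,"wz":0,"fingers":-0.3},{"dx":0.014,"dy":0,"dz":0.014,"wx":0,"wy":0,"wz":0,"fingers":-0.3}])

```text
time: 15.5
tool_pos: [515.2, -330.0, 16.9]
tcp_rot: [3.141, 0.789, 1.048]
force: [0.1, -0.4, -0.9]
grip_width: 46.0
finger_force: 25.0
```

drive_tool(targets=[{"dx":0.006,"dy":0,"dz":0.006,"wx":0,"wy":0,"wz":0,"fingers":-0.3},{"dx":0.012,"dy":0,"dz":0.012,"wx":0,"wy":0,"wz":0,"fingers":-0.3},{"dx":0.012,"dy":0,"dz":0.012,"wx":0,"wy":0,"wz":0,"fingers":-0.3}])

```text
time: 15.8
tool_pos: [515.2, -330.0, 16.0]
tcp_rot: [3.142, 0.789, 1.048]
force: [1.2, -0.5, -0.7]
grip_width: 45.7
finger_force: 25.0
```

drive_tool(targets=[{"dx":0.006,"dy":0,"dz":0.006,"wx":0,"wy":0,"wz":0,"fingers":-0.3},{"dx":0.012,"dy":0,"dz":0.012,"wx":0,"wy":0,"wz":0,"fingers":-0.3},{"dx":0.012,"dy":0,"dz":0.012,"wx":0,"wy":0,"wz":0,"fingers":-0.3}])

```text
time: 16.1
tool_pos: [515.3, -330.1, 15.4]
tcp_rot: [3.141, 0.789, 1.048]
force: [0.1, 1.6, 1.3]
grip_width: 45.7
finger_force: 25.4
```

drive_tool(targets=[{"dx":0.006,"dy":0,"dz":0.006,"wx":0,"wy":0,"wz":0,"fingers":-0.3},{"dx":0.006,"dy":0,"dz":0.006,"wx":0,"wy":0,"wz":0,"fingers":-0.3}])

```text
time: 16.3
tool_pos: [515.3, -330.1, 15.3]
tcp_rot: [3.141, 0.79, 1.048]
force: [0.2, 1.7, 5.1]
grip_width: 45.4
finger_force: 25.5
```

drive_tool(targets=[{"dx":0,"dy":0,"dz":0,"wx":0,"wy":0,"wz":0,"fingers":0.1},{"dx":0,"dy":0,"dz":0,"wx":0,"wy":0,"wz":0,"fingers":0.22},{"dx":0,"dy":0,"dz":0,"wx":0,"wy":0,"wz":0,"fingers":0.22},{"dx":0,"dy":0,"dz":0,"wx":0,"wy":0,"wz":0,"fingers":0.22}], newtons=5)

```text
time: 16.7
tool_pos: [515.3, -330.1, 15.0]
tcp_rot: [3.141, 0.789, 1.048]
force: [0.1, -0.5, 2.5]
grip_width: 53.7
finger_force: 1.6
```

drive_tool(targets=[{"dx":0,"dy":0,"dz":-0.2,"wx":0,"wy":0,"wz":0,"fingers":0.22},{"dx":0,"dy":0,"dz":-0.6,"wx":0,"wy":0,"wz":0,"fingers":0.22},{"dx":0,"dy":0,"dz":-1.2,"wx":0,"wy":0,"wz":0,"fingers":0.3},{"dx":0,"dy":0,"dz":-2,"wx":0,"wy":0,"wz":0,"fingers":0.5},{"dx":-1,"dy":0,"dz":-3,"wx":0,"wy":0,"wz":0,"fingers":0.5}])

```text
time: 17.2
tool_pos: [551.2, -264.8, 133.8]
tcp_rot: [-3.134, 0.788, 1.057]
force: [0.1, -0.3, 0.5]
grip_width: 65.8
finger_force: 0.0
```

drive_tool(targets=[{"dx":-1,"dy":0,"dz":-1,"wx":0,"wy":0,"wz":0,"fingers":0.5},{"dx":-2,"dy":0,"dz":-2,"wx":0,"wy":0,"wz":0,"fingers":0.5},{"dx":-2,"dy":0,"dz":-2,"wx":0,"wy":0,"wz":0,"fingers":0.5},{"dx":-2,"dy":0,"dz":-2,"wx":0,"wy":0,"wz":0,"fingers":0.5},{"dx":-2,"dy":0,"dz":-2,"wx":0,"wy":0,"wz":0,"fingers":0.5}])

```text
time: 17.7
tool_pos: [551.0, -267.4, 276.8]
tcp_rot: [3.141, 0.788, 1.048]
force: [0.6, -0.7, -1.0]
grip_width: 66.3
finger_force: 0.0
```

```bash
python3 - <<'E'
from h import *
where()
S=viewer.get_image("side")[:,:,::-1];T=viewer.get_image("top")[:,:,::-1]
a=np.hstack([cv2.resize(T[180:260,320:400],(400,400),interpolation=2),cv2.resize(S[245:325,205:285],(400,400),interpolation=2)])
b=cv2.resize(S[140:280,130:370],(343,200));c=cv2.resize(T[130:290,160:400],(300,200))
cv2.imwrite("pics/c6.png",np.vstack([a,np.hstack([b,c,np.zeros((200,157,3),np.uint8)])]))
E
```

```text
t 17.7 grasp [ 557.6 -255.9  289.9] z [-0.353 -0.615 -0.705] y [ 0.867 -0.499  0.001] q [-0.36  0.62  1.13 -0.77  1.56  0.24] w 66.3 ff 0.0 F [ 0.6 -0.7 -1. ]
```

View pics/c6.png

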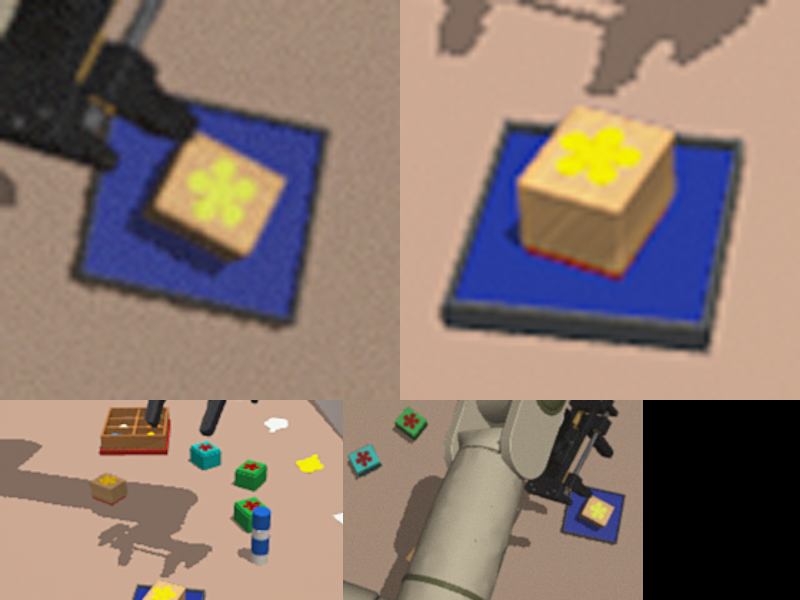

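The stamp lies flat, rubber down, inside the rim, at top-crop (222,195) and side-crop (597,200). The other stamp and the glue stick stand untouched, and the gripper is well clear.

```bash
python3 -c "
from bench import manip
print(manip.sign_off())"
```

```text
the job is handed in; nothing more can be done
None
```

The red-rubber stamp is turned over and lies flat, rubber down, on the ink pad foam inside the rim; it is released, the other stamp and the glue stick stand untouched, and the job is handed in at about 18 s.

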